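# Load and start the cup steriliser at the factory water station

## Robot

A 6-joint arm with a two-finger parallel gripper is mounted at the origin on the work surface. World frame = base frame: x ahead of the robot, y to its left, z up, the work surface at z = 0. Lengths are in mm, angles in degrees, forces in N, time in s.
With the tool pointing down it reaches from about 325 to 775 mm from the base axis. Payload 5.5 kg.
Tool frame: the origin (TCP) lies at the very end of the fingers, on their centre line; the grasp point (between the pads) lies bot.hold_point_z behind it (bot.hold_point_z is the distance from the TCP to the grasp point, in mm); z points along the fingers, y is the line along which they close (so a half turn about z gives the same grasp; the last joint's range is limited). The gripper opens to 85 mm and grips with 20 to 120 N. Pads are 22 mm wide; open, the fingers measure 114 mm over their backs; the gripper's body (76 mm by 85 mm) begins 54 mm behind the grasp point. The pads swing forward as they close: fully open they stand 13 mm farther back than shut.
Start: joints at [-76.072, 5.22, 70.514, -0, 104.267, -3.249], TCP at [177.197, -573.252, 231.275] pointing down, gripper open.
Joint ranges: [-164.24, 164.24], [-49.07, 125.15], [9.68, 141.18], [-86.29, 266.29], [3.28, 154.24], [-151.56, 151.56]. Speed limits (degrees/s): [147.25, 147.25, 172.46, 180, 180, 180].

## Interface

Orientations are given as [roll, pitch, yaw] about the fixed x, y, z axes, in that order (R = Rz(yaw) Ry(pitch) Rx(roll)).
In Python, from workcell import bot gives the robot as it stands.
- The arm moves only by the tool servo_tool, never from a script. Its argument "series" is a list of rows, each an object of numbers: "tx", "ty", "tz": the shift along the tool's x, y, z normalised to -1 to 1, where 1 is 0.05 m; "ax", "ay", "az": the turn, a rotation vector about the tool's x, y, z normalised to -1 to 1, where 1 is 45 degrees; "fingers": the opening, from 0 (shut) to 1 (fully open). A call has 1 to 20 rows; each row shifts and turns the commanded pose from where the row before left it, along the tool's axes as they then stand; what a row does not reach is not made up. A row lasts 1/8 s, in which the tool goes at most 62.5 mm and 10.7 degrees, less where a joint would pass 70% of its speed; a pose out of reach is approached as far as the arm can. A call with a number of a shift or a turn outside -1 to 1 is refused whole. A call with a gripper value outside its range is refused whole. The fingers move at their own pace and stop on an object; "newtons" is the grip in N (left out, the last holds). Time passes only in rows, so rows that do not move let the fingers close. It gives the time, the measured TCP pose, the force, the opening and the grip force at its end, in the units of the state.
- bot.observe(): the state, without advancing time (a new reading comes with each control period).
- bot.capture(name): name is "side" or "top"; returns the picture (384x512x3 uint8, blue, green, red); there is no depth.
- bot.calibration(name): a dict with "fx", "fy", "cx", "cy" (pixels), "k1" (the pictures are not rectified: a ray, as slopes to the right and down, at radius r is drawn at 1 + k1 r^2 times it, then the intrinsics apply), "pose" (4x4, takes a point from camera to world coordinates). Camera axes: x right, y down, z forward; pixel columns grow to the right and rows downward; lengths in mm; the calibration is good to about 2 mm. A picture is of the moment at which its call begins. calibration takes no time and is no camera call.
- bot.sign_off(): hands the job in; it is judged then, once.
The state is a dict: "time": time; "joint_pos": joint angles; "dq": joint speeds; "tau": joint torques, N m; "position": TCP position; "orientation": TCP orientation; "force": force on the tool from outside, world axes, zero at the start; "moment": the same for the moment, N m; "width": finger opening in mm; "grip_force": force on a finger pad.
Only numpy, scipy, OpenCV 4.12 (cv2) and the standard library are available. Lean on these libraries where they do the work, as an engineer would, in place of code of your own. Each camera call takes 0.05 s, during which the arm holds its last target. There are 200 camera calls.

## Task

Take the lid off the cup steriliser and lay it on the black rubber mat, then lower every steel tumbler from the draining board into the tank, mouth down as it stands now, feeling for the rack inside, whose height is not known, and setting each one down gently so that it stands upright. When all are in, put the lid back fully home and only then turn the dial to the third click after off. Leave the white ceramic cup and the brown glass jar standing where they are.

Things in the scene. Friction and masses are not known exactly. Their poses are not given: they have to be found in the camera images.
- steriliser: cup steriliser: a fixed stainless box tank at the left or right of the counter, turned up to 7 degrees, a grey control box on its end nearer the robot. Origin on the counter under the tank's centre; x along its length, away from the control box, y across, z up. Control box: x -265 to -152 mm, 150 mm wide, top at z 125 mm, the dial on top at x -205 mm, y 0
- tank_mouth (a point): centre of the tank's mouth, 130 mm above the counter, axes as the steriliser's. Mouth and inside 250 mm (x) by 160 mm (y), walls 6 mm; around it a flat flange, outside 274 by 184 mm, its top face at this height. Four tumblers fit in one row along x, y = 0, centres 60 mm apart (x -90, -30, 30, 90 mm)
- tank_floor (a point): centre of the tank's fixed bottom, 20 mm above the counter. Above it is a level perforated rack, 244 by 154 mm, on which tumblers stand; its top face lies anywhere from 32 to 65 mm above the counter (12 to 45 mm above this point), set differently each time, so it is to be found by touch; it does not give under 100 N
- lid: loose domed steel lid, about 0.55 kg, at first on the tank. Origin: centre of the plane that rests on the flange (home: 130 mm above the counter, over the tank's origin, axes along the tank's, either way round); x along its length. Dome 273 x 183 mm, top 56 mm above the origin; a skirt, inside 286 x 196, outside 291 x 201 mm, reaches 12 mm below it: 6 mm play round the flange. On the mat its origin is at 16 mm
- lid_handle (a point): middle of the lid's black bar handle, 90 mm above the lid's origin: a bar 120 mm long (lid's x), 18 mm wide (lid's y), 16 mm high, on two thin posts 45 mm either side of the middle, with 26 mm of air below the bar
- dial (a joint): angle of the mode dial, rad: 0 = off, grows clockwise seen from above; a sprung click every 0.524 rad, so the third is 1.571, the last (sixth) 3.14. Starts at off or the first click. A click takes about 0.15 N m; let go between two, it snaps to one. On the panel a white bar on the tank's +y side marks off, white dots of growing size the clicks; the third dot lies on the side towards the tank
- dial_grip (a point): on the dial's axis at gripping height, 152 mm above the counter; x axis along the bar, towards its pointer (white line). The bar is 56 mm long, 15 mm thick, its top 11 mm above this point; its foot, a round disc of 60 mm, ends 18 mm below. The closed lid's skirt edge is 60 mm from the dial's axis, at 118 to 133 mm height, its dome 68 mm
- mat: thin fixed black rubber mat, 330 mm (x) by 230 mm (y) by 4 mm, clear, on the other side of the counter from the steriliser: the place for the lid. Origin: centre of its underside, on the counter; z up
- board: fixed white plastic draining board, 380 mm (x) by 222 mm (y), in the middle of the counter, where the tumblers stand. Origin: under its centre, on the counter; its top is 10 mm above
- cup1: loose plain steel tumbler, tall, straight sided, 52 mm diameter, 105 mm high, about 160 g, standing upside down (mouth down, closed base up) on the draining board; may be absent. Origin: centre of its mouth, the lower end as it stands; z up towards its base
- cup2: loose plain steel tumbler, tall, straight sided, 52 mm diameter, 105 mm high, about 160 g, standing upside down (mouth down, closed base up) on the draining board; may be absent. Origin: centre of its mouth, the lower end as it stands; z up towards its base
- cup3: loose plain steel tumbler, short, straight sided, 52 mm diameter, 85 mm high, about 130 g, standing upside down (mouth down, closed base up) on the draining board; may be absent. Origin: centre of its mouth, the lower end as it stands; z up towards its base
- cup4: loose plain steel tumbler, short, straight sided, 52 mm diameter, 85 mm high, about 130 g, standing upside down (mouth down, closed base up) on the draining board; may be absent. Origin: centre of its mouth, the lower end as it stands; z up towards its base
- mug: bystander, to be left alone: white ceramic cup, mouth up, 72 mm across, 82 mm high, among the tumblers on the board. Origin: centre of its underside (as it would stand or lie)
- tea_jar: bystander, to be left alone: brown glass jar with a dark cap, 60 mm diameter, 95 mm high, among the tumblers on the board. Origin: centre of its underside (as it would stand or lie)
There are look-alikes about, which are no part of the job. Leave any blue or turquoise look-alike of the cup1 alone.

How it is judged (in metres and radians):
On the way, in this order (a step that is already met when the one before it is completed fails the run):
1. the lid lies flat on the rubber mat, let go (x of lid in the frame of mat between -0.07 and 0.07 m and y of lid in the frame of mat between -0.07 and 0.07 m and height (world z) of lid below 0.024 m and angle between lid's own z axis and vertical below 0.06 rad and contact force between lid and the fingers below 0.05 N), for 0.2 s.
2. every tumbler stands upright, mouth down, in the tank, let go (x of cup1 in the frame of steriliser between -0.105 and 0.105 m and y of cup1 in the frame of steriliser between -0.06 and 0.06 m and z of cup1 in the frame of steriliser between 0.022 and 0.075 m and angle between each of cup1, cup2, cup3, cup4's own z axis and vertical below 0.12 rad and contact force between each of cup1, cup2, cup3, cup4 and the fingers below 0.05 N and linear speed of each of cup1, cup2, cup3, cup4 below 0.05 m/s and x of cup2 in the frame of steriliser between -0.105 and 0.105 m and y of cup2 in the frame of steriliser between -0.06 and 0.06 m and z of cup2 in the frame of steriliser between 0.022 and 0.075 m and x of cup3 in the frame of steriliser between -0.105 and 0.105 m and y of cup3 in the frame of steriliser between -0.06 and 0.06 m and z of cup3 in the frame of steriliser between 0.022 and 0.075 m and x of cup4 in the frame of steriliser between -0.105 and 0.105 m and y of cup4 in the frame of steriliser between -0.06 and 0.06 m and z of cup4 in the frame of steriliser between 0.022 and 0.075 m), for 0.2 s.
3. the lid is back on the tank, fully home, let go, with the dial not yet at the third click (horizontal distance between lid and steriliser below 0.012 m and z of lid in the frame of steriliser between 0.125 and 0.134 m and angle between lid's own z axis and vertical below 0.04 rad and contact force between lid and the fingers below 0.05 N and linear speed of lid below 0.05 m/s and not (value of joint dial between 1.41 and 1.73 rad and velocity of joint dial between -0.2 and 0.2 rad/s)), for 0.2 s.
4. the dial stands at the third click (value of joint dial between 1.41 and 1.73 rad and velocity of joint dial between -0.2 and 0.2 rad/s), for 0.2 s.
At the end, for the whole second after the job is handed in: every tumbler present stands upright (within 7 degrees), mouth down, inside the tank on its rack, at rest and let go; the lid is on the tank, level, its origin within 12 mm of the tank's axis and 125 to 134 mm above the counter; the dial stands within 0.16 rad of the third click (1.571 rad) (all of step 2 and all of step 4 and horizontal distance between lid and steriliser below 0.012 m and z of lid in the frame of steriliser between 0.125 and 0.134 m and angle between lid's own z axis and vertical below 0.04 rad and contact force between lid and the fingers below 0.05 N and linear speed of lid below 0.05 m/s); the robot touches nothing.
It fails at once if a tumbler is dropped into the tank (falls there, not held, faster than 0.4 m/s: a drop of more than 8 mm) ((x of cup1 in the frame of steriliser between -0.125 and 0.125 m and y of cup1 in the frame of steriliser between -0.08 and 0.08 m and contact force between cup1 and the fingers below 0.1 N and linear speed of cup1 above 0.4 m/s) or (x of cup2 in the frame of steriliser between -0.125 and 0.125 m and y of cup2 in the frame of steriliser between -0.08 and 0.08 m and contact force between cup2 and the fingers below 0.1 N and linear speed of cup2 above 0.4 m/s) or (x of cup3 in the frame of steriliser between -0.125 and 0.125 m and y of cup3 in the frame of steriliser between -0.08 and 0.08 m and contact force between cup3 and the fingers below 0.1 N and linear speed of cup3 above 0.4 m/s) or (x of cup4 in the frame of steriliser between -0.125 and 0.125 m and y of cup4 in the frame of steriliser between -0.08 and 0.08 m and contact force between cup4 and the fingers below 0.1 N and linear speed of cup4 above 0.4 m/s)).
It fails at once if a tumbler is rammed against the tank or its rack (contact force above 80 N) (contact force between any of cup1, cup2, cup3, cup4 and steriliser above 80 N).
It fails at once if the ceramic cup or the glass jar is moved by more than 30 mm (distance of any of mug, tea_jar from where it was at the start of the episode above 0.03 m).
Of cup1, cup2, cup3, cup4 only 2 to 4 are there at a start; the rules pass over those that are not, and their reading is None.
At some moment in a run one of lid may be knocked a few centimetres aside while the robot is not near it.
It also fails if it takes over 210 s, if anything falls off the work surface, if the arm or the gripper's body presses on something with over 40 N, if the wrist force passes 120 N, or if a joint passes its speed limit or range.

## Working session

There is one attempt and no reset: what is moved stays moved. The work goes in short steps, Python scripts to look and compute and a tool call to move; the robot and the scene stay as the last step left them, time stands still between calls to the robot, and variables do not carry over. Pictures are saved under pics/ and viewed, at most 14 in all, crops included, and the job is handed in when it is done.

Besides the shell and the picture viewer there is one more tool, called by a JSON object that holds its "fn" and its "kwargs". servo_tool: Moves the arm, as the interface text tells. Its arguments: {"type":"object","properties":{"series":{"type":"array","items":{"type":"object","properties":{"tx":{"type":"number"},"ty":{"type":"number"},"tz":{"type":"number"},"ax":{"type":"number"},"ay":{"type":"number"},"az":{"type":"number"},"fingers":{"type":"number"}}}},"newtons":{"type":"number"}},"required":["series"]}

```bash
ls; mkdir -p pics
python3 - <<'E'
from workcell import bot
import cv2
print(bot.observe(), bot.hold_point_z)
for n in("top","side"):
    cv2.imwrite(f"pics/{n}0.png",bot.capture(n)); print(n,bot.calibration(n))
E
```

```text
pics
{'time': 0.0, 'joint_pos': array([-7.60754699e+01,  5.26462745e+00,  7.05828230e+01, -1.11164110e-03,
        1.04265487e+02, -3.24904443e+00]), 'dq': array([ 0.04109453, -0.06518072,  0.03143198, -0.02672639, -0.05838437,
       -0.06000174]), 'tau': array([ 2.81271525e-03, -4.58728409e+01, -4.18030429e+01,  2.39477113e-04,
        1.15747264e-02, -3.33048320e-05]), 'position': array([ 177.0818474 , -572.98194289,  230.1256831 ]), 'orientation': array([-1.79887183e+02, -5.32466665e-03,  1.71732964e+01]), 'force': array([ 0.03370757, -0.46861393,  0.86579408]), 'moment': array([-0.02893872, -0.02116323, -0.05443236]), 'grip_force': 0.0, 'width': 85.27920089069018} 18.700000000000003
top {'fx': 395.7028736886818, 'fy': 395.7028736886818, 'cx': 254.5430395811567, 'cy': 194.22703520008628, 'k1': -0.01641082875255455, 'pose': array([[ 7.10877016e-03, -9.89521113e-01,  1.44213146e-01,
         4.15976322e+02],
       [-9.99578643e-01, -1.10903951e-02, -2.68242210e-02,
         8.04439952e+01],
       [ 2.81425138e-02, -1.43961693e-01, -9.89183011e-01,
         1.15922281e+03],
       [ 0.00000000e+00,  0.00000000e+00,  0.00000000e+00,
         1.00000000e+00]])}
side {'fx': 379.14878804034913, 'fy': 379.14878804034913, 'cx': 254.0820858365687, 'cy': 190.7557843296954, 'k1': -0.05870393865569042, 'pose': array([[-9.57580637e-01, -1.92669564e-01,  2.14284305e-01,
         3.40952683e+02],
       [-2.87800787e-01,  6.76833387e-01, -6.77545034e-01,
         7.57108150e+02],
       [-1.44924654e-02, -7.10475197e-01, -7.03572998e-01,
         8.51066979e+02],
       [ 0.00000000e+00,  0.00000000e+00,  0.00000000e+00,
         1.00000000e+00]])}
```

View pics/top0.png

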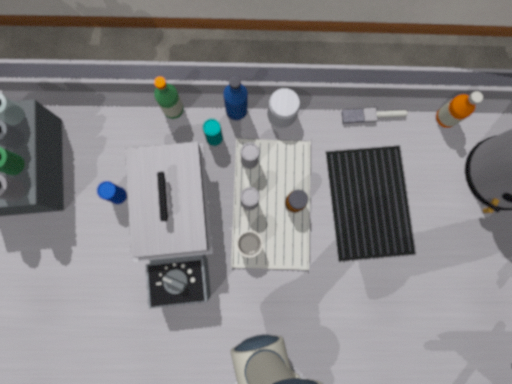

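View pics/side0.png

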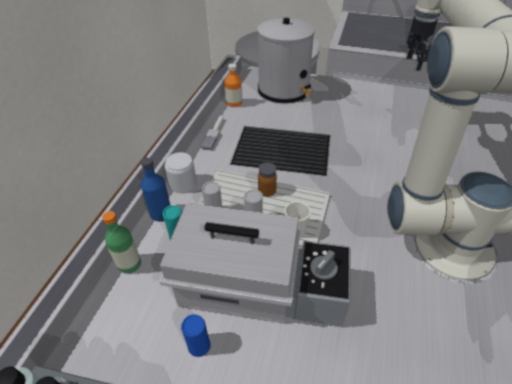

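The top view shows the steriliser at the left (handle about (162,196), dial (175,281)) and the mat at the right, around (370,203). On the board are steel-looking cups at (250,156) and (250,198), the white mug at (249,244) and the jar at (297,200). The blue (112,192) and turquoise (213,132) cups are look-alikes. I'll confirm with an enlarged crop.

```bash
cat > h.py <<'E'
from workcell import bot
import numpy as np, cv2
from scipy.spatial.transform import Rotation as R
def pix2w(n,u,v,z):
    c=bot.calibration(n);K=np.array([[c['fx'],0,c['cx']],[0,c['fy'],c['cy']],[0,0,1]])
    p=cv2.undistortPoints(np.array([[[u,v]]],float),K,np.array([c['k1'],0,0,0.]))[0,0]
    # 
    d=c['pose'][:3,:3]@np.array([p[0],p[1],1]);o=c['pose'][:3,3]
    return o+d*(z-o[2])/d[2]
def w2pix(n,P):
    c=bot.calibration(n);T=np.linalg.inv(c['pose']);P=np.atleast_2d(P).astype(float)
    q=P@T[:3,:3].T+T[:3,3];s=q[:,:2]/q[:,2:];r=(s**2).sum(1,keepdims=True)
    s=s*(1+c['k1']*r);return s*[c['fx'],c['fy']]+[c['cx'],c['cy']]
E
python3 - <<'E'
import cv2,numpy as np
t=cv2.imread('pics/top0.png');s=cv2.imread('pics/side0.png')
f=lambda a,w,h:cv2.resize(a,(w,h),interpolation=cv2.INTER_CUBIC)
cv2.imwrite('pics/c1.png',np.hstack([f(t[130:280,225:325],400,600),f(s[140:240,190:340][:, :],400,267) if 0 else np.vstack([f(s[150:250,185:335],400,300),f(s[200:300,160:360],400,300)])]))
cv2.imwrite('pics/c2.png',f(t[130:320,110:240],410,600))
E
```

```text
(no output)
```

View pics/c1.png

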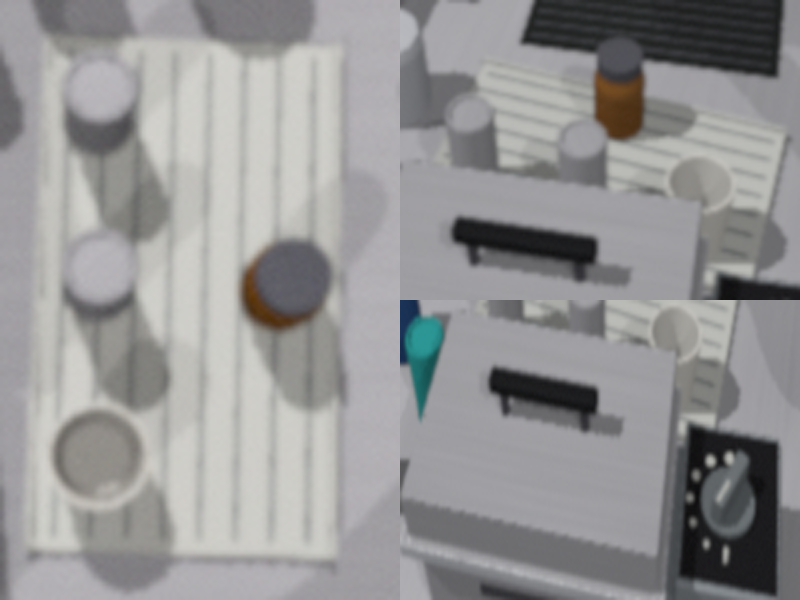

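View pics/c2.png

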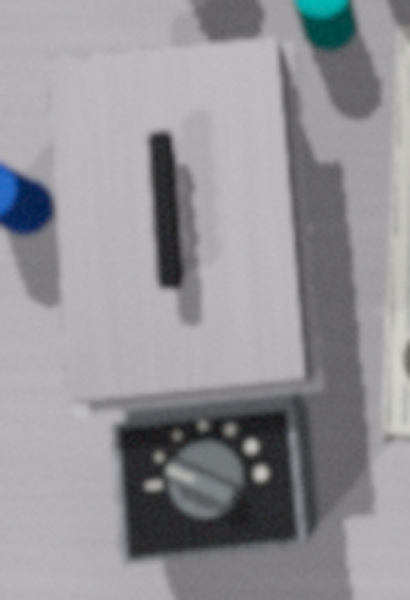

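The crop confirms it. Only two plain steel tumblers are present, A (250,153) and B (250,197). The mug is at (249,244) and the jar at (298,200). The dial pointer is at the first dot. Next I'll turn these into positions.

Run:
```python
from h import *
np.set_printoptions(precision=1,suppress=True)
t=lambda u,v,z:pix2w('top',u,v,z)
from scipy.optimize import least_squares
for nm,a,b in(('A',(250.25,152.5),(211.6,187.3)),('B',(250.25,197),(254,196.7)),('jarcap',(298,199.5),(185+ (619-400)/2.667,150+58/3)),('mug',(249.5,243.75),(185+300/2.667,150+186/3))):
    r=least_squares(lambda P:np.r_[w2pix('top',P)[0]-a,w2pix('side',P)[0]-b],[450,0,100])
    print(nm,r.x,r.fun)
    for z in(95,115):print(z,t(*a,z)[:2],pix2w('side',*b,z)[:2])
h1=t(160.7,172.1,228);h2=t(164.2,220.9,228);print('handle',h1,h2,(h1+h2)/2,np.degrees(np.arctan2(*(h1-h2)[1::-1])))
# handle in side: lower crop scale 2,3
s=[pix2w('side',160+(x-400)/2,200+(y-300)/3,228) for x,y in((492,378),(597,396))];print('side handle',s)
d=t(175,280.4,152);print('dial',d)
c=[t(110+x/3.154,130+y/3.158,125) for x,y in((118,425),(290,410),(305,540),(128,558))];print('box',np.array(c))
m=[t(u,v,4) for u,v in((327,151),(401,147),(413,253),(340,260))];print('mat',np.array(m),np.mean(m,0))
```

```text
A [683.9  64.7 111.8] [-0.1 -0.3  0.3  0.1]
95 [687.4  64.3] [692.5  48.9]
115 [682.3  64.6] [683.2  67.6]
B [561.3  63.3 107.5] [ 0.   0.1 -0.1 -0. ]
95 [563.4  63.2] [564.7  51.6]
115 [560.6  63.5] [558.7  70.3]
jarcap [558.3 -66.4  97.7] [-0.  -0.2  0.3  0. ]
95 [557.9 -66.9] [559.9 -69.3]
115 [555.3 -64.1] [554.1 -47.4]
mug [437.6  63.9  83.1] [ 0.  0. -0. -0.]
95 [437.4  64.1] [436.1  74.6]
115 [437.   64.4] [433.6  92.7]
handle [602.6 279.4 228. ] [486.2 266.5 228. ] [544.4 273.  228. ] 6.3483669973492285
side handle [array([599. , 288.1, 228. ]), array([486.2, 272.7, 228. ])]
dial [344.3 249.2 152. ]
box [[381.6 325.5 125. ]
 [394.7 186.5 125. ]
 [291.6 171.9 125. ]
 [276.8 313.  125. ]]
mat [[ 718.6 -168.6    4. ]
 [ 734.7 -395.8    4. ]
 [ 415.6 -416.6    4. ]
 [ 394.3 -200.4    4. ]] [ 565.8 -295.4    4. ]
```

{"fn": "servo_tool", "kwargs": {"series": [{"tz":-1,"az":0.12,"fingers":1},{"tz":-1,"az":0.12},{"tx":0.51,"ty":-0.89},{"tx":0.51,"ty":-0.89},{"tx":0.51,"ty":-0.89},{"tx":0.51,"ty":-0.89},{"tx":0.51,"ty":-0.89},{"tx":0.51,"ty":-0.89},{"tx":0.51,"ty":-0.89},{"tx":0.51,"ty":-0.89},{"tx":0.51,"ty":-0.89},{"tx":0.51,"ty":-0.89},{"tx":0.51,"ty":-0.89},{"tx":0.51,"ty":-0.89},{"tx":0.51,"ty":-0.89},{"tx":0.51,"ty":-0.89},{"tx":0.51,"ty":-0.89},{"tx":0.51,"ty":-0.89},{"tx":0.51,"ty":-0.89},{"tx":0.51,"ty":-0.89}], "newtons": 50}}

```text
invalid input at $.series[0]: expected keys tx, ty, tz, ax, ay, az, fingers
```

{"fn": "servo_tool", "kwargs": {"series": [{"tx":0,"ty":0,"tz":-1,"ax":0,"ay":0,"az":0.12,"fingers":1},{"tx":0,"ty":0,"tz":-1,"ax":0,"ay":0,"az":0.12,"fingers":1},{"tx":0.51,"ty":-0.89,"tz":0,"ax":0,"ay":0,"az":0,"fingers":1},{"tx":0.51,"ty":-0.89,"tz":0,"ax":0,"ay":0,"az":0,"fingers":1},{"tx":0.51,"ty":-0.89,"tz":0,"ax":0,"ay":0,"az":0,"fingers":1},{"tx":0.51,"ty":-0.89,"tz":0,"ax":0,"ay":0,"az":0,"fingers":1},{"tx":0.51,"ty":-0.89,"tz":0,"ax":0,"ay":0,"az":0,"fingers":1},{"tx":0.51,"ty":-0.89,"tz":0,"ax":0,"ay":0,"az":0,"fingers":1},{"tx":0.51,"ty":-0.89,"tz":0,"ax":0,"ay":0,"az":0,"fingers":1},{"tx":0.51,"ty":-0.89,"tz":0,"ax":0,"ay":0,"az":0,"fingers":1},{"tx":0.51,"ty":-0.89,"tz":0,"ax":0,"ay":0,"az":0,"fingers":1},{"tx":0.51,"ty":-0.89,"tz":0,"ax":0,"ay":0,"az":0,"fingers":1},{"tx":0.51,"ty":-0.89,"tz":0,"ax":0,"ay":0,"az":0,"fingers":1},{"tx":0.51,"ty":-0.89,"tz":0,"ax":0,"ay":0,"az":0,"fingers":1},{"tx":0.51,"ty":-0.89,"tz":0,"ax":0,"ay":0,"az":0,"fingers":1},{"tx":0.51,"ty":-0.89,"tz":0,"ax":0,"ay":0,"az":0,"fingers":1},{"tx":0.51,"ty":-0.89,"tz":0,"ax":0,"ay":0,"az":0,"fingers":1},{"tx":0.51,"ty":-0.89,"tz":0,"ax":0,"ay":0,"az":0,"fingers":1},{"tx":0.51,"ty":-0.89,"tz":0,"ax":0,"ay":0,"az":0,"fingers":1},{"tx":0.51,"ty":-0.89,"tz":0,"ax":0,"ay":0,"az":0,"fingers":1}], "newtons": 50}}

```text
time: 2.6
position: [544.8, 275.4, 330.7]
orientation: [180.0, 0.0, 6.4]
force: [1.0, 0.1, 0.6]
width: 85.5
grip_force: 0.0
```

{"fn": "servo_tool", "kwargs": {"series": [{"tx":0,"ty":0.02,"tz":0.7,"ax":0,"ay":0,"az":0,"fingers":1},{"tx":0,"ty":0,"tz":0.7,"ax":0,"ay":0,"az":0,"fingers":1},{"tx":0,"ty":0,"tz":0.7,"ax":0,"ay":0,"az":0,"fingers":1},{"tx":0,"ty":0,"tz":0.4,"ax":0,"ay":0,"az":0,"fingers":1},{"tx":0,"ty":0,"tz":0.08,"ax":0,"ay":0,"az":0,"fingers":1},{"tx":0,"ty":0,"tz":0,"ax":0,"ay":0,"az":0,"fingers":1},{"tx":0,"ty":0,"tz":0,"ax":0,"ay":0,"az":0,"fingers":0},{"tx":0,"ty":0,"tz":0,"ax":0,"ay":0,"az":0,"fingers":0},{"tx":0,"ty":0,"tz":0,"ax":0,"ay":0,"az":0,"fingers":0},{"tx":0,"ty":0,"tz":0,"ax":0,"ay":0,"az":0,"fingers":0},{"tx":0,"ty":0,"tz":0,"ax":0,"ay":0,"az":0,"fingers":0},{"tx":0,"ty":0,"tz":0,"ax":0,"ay":0,"az":0,"fingers":0},{"tx":0,"ty":0,"tz":0,"ax":0,"ay":0,"az":0,"fingers":0}], "newtons": 80}}

```text
time: 4.22
position: [544.6, 273.4, 203.3]
orientation: [-179.9, -0.1, 6.4]
force: [0.1, 4.3, 5.7]
width: 17.0
grip_force: 81.1
```

{"fn": "servo_tool", "kwargs": {"series": [{"tx":0,"ty":0,"tz":-0.2,"ax":0,"ay":0,"az":0,"fingers":0},{"tx":0,"ty":0,"tz":-0.4,"ax":0,"ay":0,"az":0,"fingers":0},{"tx":0,"ty":0,"tz":-0.6,"ax":0,"ay":0,"az":0,"fingers":0},{"tx":0,"ty":0,"tz":-0.6,"ax":0,"ay":0,"az":0,"fingers":0},{"tx":0,"ty":0,"tz":-0.4,"ax":0,"ay":0,"az":0,"fingers":0},{"tx":0,"ty":0,"tz":0,"ax":0,"ay":0,"az":0,"fingers":0}], "newtons": 80}}

```text
time: 4.97
position: [544.9, 272.3, 312.9]
orientation: [180.0, -0.0, 6.3]
force: [-0.1, -0.3, -6.1]
width: 17.1
grip_force: 79.7
```

{"fn": "servo_tool", "kwargs": {"series": [{"tx":-0.03,"ty":0.4,"tz":0,"ax":0,"ay":0,"az":0,"fingers":0},{"tx":-0.06,"ty":0.7,"tz":0,"ax":0,"ay":0,"az":0,"fingers":0},{"tx":-0.06,"ty":0.82,"tz":0,"ax":0,"ay":0,"az":0,"fingers":0},{"tx":-0.06,"ty":0.82,"tz":0,"ax":0,"ay":0,"az":0,"fingers":0},{"tx":-0.06,"ty":0.82,"tz":0,"ax":0,"ay":0,"az":0,"fingers":0},{"tx":-0.06,"ty":0.82,"tz":0,"ax":0,"ay":0,"az":0,"fingers":0},{"tx":-0.06,"ty":0.82,"tz":0,"ax":0,"ay":0,"az":0,"fingers":0},{"tx":-0.06,"ty":0.82,"tz":0,"ax":0,"ay":0,"az":0,"fingers":0},{"tx":-0.06,"ty":0.82,"tz":0,"ax":0,"ay":0,"az":0,"fingers":0},{"tx":-0.06,"ty":0.82,"tz":0,"ax":0,"ay":0,"az":0,"fingers":0},{"tx":-0.06,"ty":0.82,"tz":0,"ax":0,"ay":0,"az":0,"fingers":0},{"tx":-0.06,"ty":0.82,"tz":0,"ax":0,"ay":0,"az":0,"fingers":0},{"tx":-0.06,"ty":0.82,"tz":0,"ax":0,"ay":0,"az":0,"fingers":0},{"tx":-0.06,"ty":0.82,"tz":0,"ax":0,"ay":0,"az":0,"fingers":0},{"tx":-0.06,"ty":0.4,"tz":0,"ax":0,"ay":0,"az":0,"fingers":0},{"tx":0,"ty":0,"tz":0,"ax":0,"ay":0,"az":0,"fingers":0},{"tx":0,"ty":0,"tz":0,"ax":0,"ay":0,"az":0,"fingers":0}], "newtons": 80}}

```text
time: 7.1
position: [564.0, -294.9, 311.7]
orientation: [-179.9, 0.1, 6.4]
force: [-0.3, 0.4, -6.0]
width: 16.8
grip_force: 79.7
```

{"fn": "servo_tool", "kwargs": {"series": [{"tx":0,"ty":0,"tz":0.5,"ax":0,"ay":0,"az":0,"fingers":0},{"tx":0,"ty":0,"tz":0.8,"ax":0,"ay":0,"az":0,"fingers":0},{"tx":0,"ty":0,"tz":0.8,"ax":0,"ay":0,"az":0,"fingers":0},{"tx":0,"ty":0,"tz":0.8,"ax":0,"ay":0,"az":0,"fingers":0},{"tx":0,"ty":0,"tz":0.8,"ax":0,"ay":0,"az":0,"fingers":0},{"tx":0,"ty":0,"tz":0.4,"ax":0,"ay":0,"az":0,"fingers":0},{"tx":0,"ty":0,"tz":0.2,"ax":0,"ay":0,"az":0,"fingers":0},{"tx":0,"ty":0,"tz":0.04,"ax":0,"ay":0,"az":0,"fingers":0},{"tx":0,"ty":0,"tz":0.04,"ax":0,"ay":0,"az":0,"fingers":0},{"tx":0,"ty":0,"tz":0.04,"ax":0,"ay":0,"az":0,"fingers":0},{"tx":0,"ty":0,"tz":0,"ax":0,"ay":0,"az":0,"fingers":0}], "newtons": 80}}

```text
time: 8.48
position: [564.4, -295.7, 91.7]
orientation: [180.0, -0.0, 6.4]
force: [-0.3, 0.8, -6.6]
width: 16.5
grip_force: 79.6
```

{"fn": "servo_tool", "kwargs": {"series": [{"tx":0,"ty":0,"tz":0.02,"ax":0,"ay":0,"az":0,"fingers":0},{"tx":0,"ty":0,"tz":0.02,"ax":0,"ay":0,"az":0,"fingers":0},{"tx":0,"ty":0,"tz":0.01,"ax":0,"ay":0,"az":0,"fingers":0},{"tx":0,"ty":0,"tz":0,"ax":0,"ay":0,"az":0,"fingers":0}], "newtons": 80}}

```text
time: 8.98
position: [564.3, -295.6, 89.3]
orientation: [180.0, -0.0, 6.4]
force: [-1.5, -0.1, -3.0]
width: 16.4
grip_force: 80.1
```

{"fn": "servo_tool", "kwargs": {"series": [{"tx":0,"ty":0,"tz":0,"ax":0,"ay":0,"az":0,"fingers":1},{"tx":0,"ty":0,"tz":0,"ax":0,"ay":0,"az":0,"fingers":1},{"tx":0,"ty":0,"tz":0,"ax":0,"ay":0,"az":0,"fingers":1},{"tx":0,"ty":0,"tz":0,"ax":0,"ay":0,"az":0,"fingers":1},{"tx":0,"ty":0,"tz":0,"ax":0,"ay":0,"az":0,"fingers":1},{"tx":0,"ty":0,"tz":-0.4,"ax":0,"ay":0,"az":0,"fingers":1},{"tx":0,"ty":0,"tz":-0.9,"ax":0,"ay":0,"az":0,"fingers":1},{"tx":0,"ty":0,"tz":-1,"ax":0,"ay":0,"az":0,"fingers":1},{"tx":0,"ty":0,"tz":-1,"ax":0,"ay":0,"az":0,"fingers":1},{"tx":0,"ty":0,"tz":-0.9,"ax":0,"ay":0,"az":0,"fingers":1},{"tx":0.39,"ty":-0.86,"tz":0,"ax":0,"ay":0,"az":0,"fingers":1},{"tx":0.39,"ty":-0.86,"tz":0,"ax":0,"ay":0,"az":0,"fingers":1},{"tx":0.39,"ty":-0.86,"tz":0,"ax":0,"ay":0,"az":0,"fingers":1},{"tx":0.39,"ty":-0.86,"tz":0,"ax":0,"ay":0,"az":0,"fingers":1},{"tx":0.39,"ty":-0.86,"tz":0,"ax":0,"ay":0,"az":0,"fingers":1},{"tx":0.39,"ty":-0.86,"tz":0,"ax":0,"ay":0,"az":0,"fingers":1},{"tx":0.39,"ty":-0.86,"tz":0,"ax":0,"ay":0,"az":0,"fingers":1},{"tx":0.39,"ty":-0.86,"tz":0,"ax":0,"ay":0,"az":0,"fingers":1},{"tx":0,"ty":0,"tz":0,"ax":0,"ay":0,"az":0,"fingers":1}], "newtons": 40}}

```text
time: 11.35
position: [681.3, 67.2, 299.5]
orientation: [-180.0, -0.0, 6.7]
force: [0.3, -0.7, -0.2]
width: 85.6
grip_force: 0.0
```

Run:
```python
from h import *
t=bot.capture('top');s=bot.capture('side')
cv2.imwrite('pics/p2.png',cv2.resize(np.hstack([t[60:360,80:480],s[20:320,100:400]]),(800,343)))
```

```text
(no output)
```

View pics/p2.png

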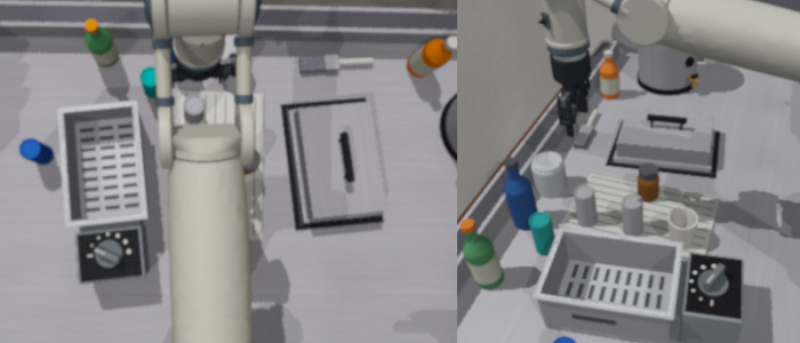

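The lid lies flat on the mat, the tank is open with its rack visible, and both tumblers, the mug and the jar are undisturbed. Next I descend on tumbler A.

{"fn": "servo_tool", "kwargs": {"series": [{"tx":0.02,"ty":0.05,"tz":0.8,"ax":0,"ay":0,"az":0,"fingers":1},{"tx":0,"ty":0,"tz":0.9,"ax":0,"ay":0,"az":0,"fingers":1},{"tx":0,"ty":0,"tz":0.9,"ax":0,"ay":0,"az":0,"fingers":1},{"tx":0,"ty":0,"tz":0.6,"ax":0,"ay":0,"az":0,"fingers":1},{"tx":0,"ty":0,"tz":0.5,"ax":0,"ay":0,"az":0,"fingers":1},{"tx":0,"ty":0,"tz":0.5,"ax":0,"ay":0,"az":0,"fingers":1},{"tx":0,"ty":0,"tz":0.4,"ax":0,"ay":0,"az":0,"fingers":1},{"tx":0,"ty":0,"tz":0.15,"ax":0,"ay":0,"az":0,"fingers":1},{"tx":0,"ty":0,"tz":0,"ax":0,"ay":0,"az":0,"fingers":1},{"tx":0,"ty":0,"tz":0,"ax":0,"ay":0,"az":0,"fingers":0.5},{"tx":0,"ty":0,"tz":0,"ax":0,"ay":0,"az":0,"fingers":0.5},{"tx":0,"ty":0,"tz":0,"ax":0,"ay":0,"az":0,"fingers":0.5},{"tx":0,"ty":0,"tz":0,"ax":0,"ay":0,"az":0,"fingers":0.5},{"tx":0,"ty":0,"tz":0,"ax":0,"ay":0,"az":0,"fingers":0.5}], "newtons": 40}}

```text
time: 13.2
position: [683.1, 61.6, 62.9]
orientation: [-180.0, -0.2, 6.4]
force: [0.1, 1.6, 5.5]
width: 51.2
grip_force: 41.5
```

{"fn": "servo_tool", "kwargs": {"series": [{"tx":0,"ty":0,"tz":-0.3,"ax":0,"ay":0,"az":0,"fingers":0.5},{"tx":0,"ty":0,"tz":-0.7,"ax":0,"ay":0,"az":0,"fingers":0.5},{"tx":0,"ty":0,"tz":-0.8,"ax":0,"ay":0,"az":0,"fingers":0.5},{"tx":0,"ty":0,"tz":-0.8,"ax":0,"ay":0,"az":0,"fingers":0.5},{"tx":0,"ty":0,"tz":-0.4,"ax":0,"ay":0,"az":0,"fingers":0.5},{"tx":-0.14,"ty":-0.5,"tz":0,"ax":0,"ay":0,"az":0,"fingers":0.5},{"tx":-0.25,"ty":-0.9,"tz":0,"ax":0,"ay":0,"az":0,"fingers":0.5},{"tx":-0.25,"ty":-0.9,"tz":0,"ax":0,"ay":0,"az":0,"fingers":0.5},{"tx":-0.25,"ty":-0.9,"tz":0,"ax":0,"ay":0,"az":0,"fingers":0.5},{"tx":-0.25,"ty":-0.9,"tz":0,"ax":0,"ay":0,"az":0,"fingers":0.5},{"tx":-0.13,"ty":-0.4,"tz":0,"ax":0,"ay":0,"az":0,"fingers":0.5},{"tx":0,"ty":0,"tz":0,"ax":0,"ay":0,"az":0,"fingers":0.5},{"tx":0,"ty":0,"tz":0,"ax":0,"ay":0,"az":0,"fingers":0.5}], "newtons": 40}}

```text
time: 14.82
position: [594.5, 276.9, 210.8]
orientation: [179.9, 0.0, 6.3]
force: [-0.8, 0.5, -0.7]
width: 51.0
grip_force: 41.4
```

Run:
```python
from h import *
t=bot.capture('top');s=bot.capture('side')
cv2.imwrite('pics/p3.png',np.hstack([cv2.resize(t[110:320,90:290],(400,420),interpolation=cv2.INTER_CUBIC),cv2.resize(s[180:360,150:350],(400,420),interpolation=cv2.INTER_CUBIC)]))
```

```text
(no output)
```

View pics/p3.png

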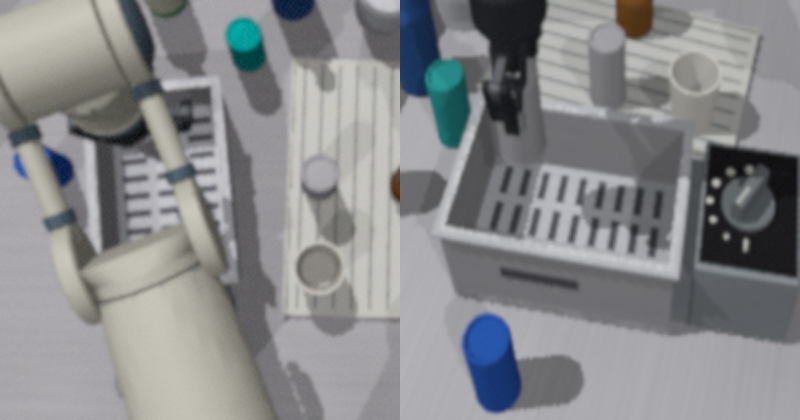

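The tumbler hangs upright over the tank. The side crop shows the flange corners at (488,105), (690,122), (682,268) and (435,228), which I'll use to check the tank centre.

Run:
```python
from h import *
np.set_printoptions(precision=1,suppress=True)
c=np.array([pix2w('side',150+(x-400)/2,180+y*180/420,130)[:2] for x,y in((488,105),(690,122),(682,268),(435,228))])
print(c,c.mean(0),[np.linalg.norm(c[i]-c[(i+1)%4]) for i in range(4)])
# open-tank top view p2 (scale 1.143): left flange visible corners
c=np.array([pix2w('top',80+x/1.143,60+y/1.143,130)[:2] for x,y in((59,107),(137,101),(146,218),(67,226))])
print(c,c.mean(0))
print(bot.observe()['force'])
```

```text
[[669.6 219.7]
 [423.5 172.9]
 [394.9 341.8]
 [666.2 377.3]] [538.6 277.9] [np.float64(250.4466412186443), np.float64(171.30637258736843), np.float64(273.65345779615245), np.float64(157.65921036453952)]
[[671.1 379.2]
 [687.9 199.2]
 [418.  171.8]
 [398.9 347.5]] [544.  274.4]
[ 0.   0.  -1.2]
```

{"fn": "servo_tool", "kwargs": {"series": [{"tx":0,"ty":0,"tz":0.4,"ax":0,"ay":0,"az":0,"fingers":0.5},{"tx":0,"ty":0,"tz":0.5,"ax":0,"ay":0,"az":0,"fingers":0.5},{"tx":0,"ty":0,"tz":0.4,"ax":0,"ay":0,"az":0,"fingers":0.5},{"tx":0,"ty":0,"tz":0.2,"ax":0,"ay":0,"az":0,"fingers":0.5},{"tx":0,"ty":0,"tz":0.16,"ax":0,"ay":0,"az":0,"fingers":0.5},{"tx":0,"ty":0,"tz":0.05,"ax":0,"ay":0,"az":0,"fingers":0.5},{"tx":0,"ty":0,"tz":0,"ax":0,"ay":0,"az":0,"fingers":0.5}], "newtons": 40}}

```text
time: 15.8
position: [594.4, 278.0, 126.3]
orientation: [-180.0, -0.0, 6.4]
force: [-0.5, 0.2, -1.1]
width: 51.2
grip_force: 41.4
```

{"fn": "servo_tool", "kwargs": {"series": [{"tx":0,"ty":0,"tz":0.04,"ax":0,"ay":0,"az":0,"fingers":0.5},{"tx":0,"ty":0,"tz":0.04,"ax":0,"ay":0,"az":0,"fingers":0.5},{"tx":0,"ty":0,"tz":0.03,"ax":0,"ay":0,"az":0,"fingers":0.5},{"tx":0,"ty":0,"tz":0,"ax":0,"ay":0,"az":0,"fingers":0.5}], "newtons": 40}}

```text
time: 16.3
position: [594.2, 277.8, 120.0]
orientation: [180.0, 0.0, 6.4]
force: [-0.2, 0.1, -1.2]
width: 51.2
grip_force: 41.4
```

{"fn": "servo_tool", "kwargs": {"series": [{"tx":0,"ty":0,"tz":0.03,"ax":0,"ay":0,"az":0,"fingers":0.5},{"tx":0,"ty":0,"tz":0.03,"ax":0,"ay":0,"az":0,"fingers":0.5},{"tx":0,"ty":0,"tz":0.03,"ax":0,"ay":0,"az":0,"fingers":0.5},{"tx":0,"ty":0,"tz":0.03,"ax":0,"ay":0,"az":0,"fingers":0.5}], "newtons": 40}}

```text
time: 16.8
position: [594.2, 277.8, 114.1]
orientation: [-180.0, 0.0, 6.4]
force: [-0.5, 0.6, -1.2]
width: 51.5
grip_force: 41.4
```

{"fn": "servo_tool", "kwargs": {"series": [{"tx":0,"ty":0,"tz":0.03,"ax":0,"ay":0,"az":0,"fingers":0.5},{"tx":0,"ty":0,"tz":0.03,"ax":0,"ay":0,"az":0,"fingers":0.5},{"tx":0,"ty":0,"tz":0.03,"ax":0,"ay":0,"az":0,"fingers":0.5},{"tx":0,"ty":0,"tz":0.03,"ax":0,"ay":0,"az":0,"fingers":0.5}], "newtons": 40}}

```text
time: 17.3
position: [594.2, 277.8, 108.2]
orientation: [-180.0, 0.0, 6.4]
force: [0.4, 1.1, -1.8]
width: 51.4
grip_force: 41.4
```

{"fn": "servo_tool", "kwargs": {"series": [{"tx":0,"ty":0,"tz":0.03,"ax":0,"ay":0,"az":0,"fingers":0.5},{"tx":0,"ty":0,"tz":0.03,"ax":0,"ay":0,"az":0,"fingers":0.5},{"tx":0,"ty":0,"tz":0.03,"ax":0,"ay":0,"az":0,"fingers":0.5},{"tx":0,"ty":0,"tz":0.03,"ax":0,"ay":0,"az":0,"fingers":0.5}], "newtons": 40}}

```text
time: 17.8
position: [594.2, 277.8, 102.2]
orientation: [-180.0, -0.0, 6.4]
force: [-0.7, 0.2, -1.9]
width: 51.0
grip_force: 41.4
```

{"fn": "servo_tool", "kwargs": {"series": [{"tx":0,"ty":0,"tz":0.03,"ax":0,"ay":0,"az":0,"fingers":0.5},{"tx":0,"ty":0,"tz":0.03,"ax":0,"ay":0,"az":0,"fingers":0.5},{"tx":0,"ty":0,"tz":0.03,"ax":0,"ay":0,"az":0,"fingers":0.5},{"tx":0,"ty":0,"tz":0.03,"ax":0,"ay":0,"az":0,"fingers":0.5}], "newtons": 40}}

```text
time: 18.3
position: [594.3, 277.8, 96.2]
orientation: [-180.0, 0.0, 6.4]
force: [-0.5, -0.6, -0.9]
width: 51.4
grip_force: 41.4
```

{"fn": "servo_tool", "kwargs": {"series": [{"tx":0,"ty":0,"tz":0.03,"ax":0,"ay":0,"az":0,"fingers":0.5},{"tx":0,"ty":0,"tz":0.03,"ax":0,"ay":0,"az":0,"fingers":0.5},{"tx":0,"ty":0,"tz":0.03,"ax":0,"ay":0,"az":0,"fingers":0.5},{"tx":0,"ty":0,"tz":0.03,"ax":0,"ay":0,"az":0,"fingers":0.5}], "newtons": 40}}

```text
time: 18.8
position: [594.2, 277.9, 90.2]
orientation: [-180.0, -0.0, 6.4]
force: [-0.3, -2.1, -0.7]
width: 51.0
grip_force: 41.4
```

{"fn": "servo_tool", "kwargs": {"series": [{"tx":0,"ty":0,"tz":0.03,"ax":0,"ay":0,"az":0,"fingers":0.5},{"tx":0,"ty":0,"tz":0.03,"ax":0,"ay":0,"az":0,"fingers":0.5},{"tx":0,"ty":0,"tz":0,"ax":0,"ay":0,"az":0,"fingers":0.5}], "newtons": 40}}

```text
time: 19.18
position: [594.1, 277.8, 87.0]
orientation: [180.0, 0.0, 6.4]
force: [-0.1, -0.2, -1.6]
width: 50.9
grip_force: 41.4
```

{"fn": "servo_tool", "kwargs": {"series": [{"tx":0,"ty":0,"tz":0.02,"ax":0,"ay":0,"az":0,"fingers":0.5},{"tx":0,"ty":0,"tz":0.02,"ax":0,"ay":0,"az":0,"fingers":0.5},{"tx":0,"ty":0,"tz":0,"ax":0,"ay":0,"az":0,"fingers":0.5}], "newtons": 40}}

```text
time: 19.55
position: [594.4, 277.9, 86.2]
orientation: [-180.0, -0.1, 6.4]
force: [-1.7, -1.4, 3.5]
width: 51.3
grip_force: 41.8
```

{"fn": "servo_tool", "kwargs": {"series": [{"tx":0,"ty":0,"tz":0,"ax":0,"ay":0,"az":0,"fingers":0.75},{"tx":0,"ty":0,"tz":0,"ax":0,"ay":0,"az":0,"fingers":0.9},{"tx":0,"ty":0,"tz":0,"ax":0,"ay":0,"az":0,"fingers":1},{"tx":0,"ty":0,"tz":0,"ax":0,"ay":0,"az":0,"fingers":1},{"tx":0,"ty":0,"tz":0,"ax":0,"ay":0,"az":0,"fingers":1},{"tx":0,"ty":0,"tz":-0.2,"ax":0,"ay":0,"az":0,"fingers":1},{"tx":0,"ty":0,"tz":-0.5,"ax":0,"ay":0,"az":0,"fingers":1},{"tx":0,"ty":0,"tz":-0.8,"ax":0,"ay":0,"az":0,"fingers":1},{"tx":0,"ty":0,"tz":-0.9,"ax":0,"ay":0,"az":0,"fingers":1},{"tx":-0.23,"ty":0.84,"tz":0,"ax":0,"ay":0,"az":0,"fingers":1},{"tx":-0.23,"ty":0.84,"tz":0,"ax":0,"ay":0,"az":0,"fingers":1},{"tx":-0.23,"ty":0.84,"tz":0,"ax":0,"ay":0,"az":0,"fingers":1},{"tx":-0.23,"ty":0.84,"tz":0,"ax":0,"ay":0,"az":0,"fingers":1},{"tx":-0.23,"ty":0.84,"tz":0,"ax":0,"ay":0,"az":0,"fingers":1},{"tx":0,"ty":0,"tz":0,"ax":0,"ay":0,"az":0,"fingers":1},{"tx":0,"ty":0,"tz":0,"ax":0,"ay":0,"az":0,"fingers":1}], "newtons": 40}}

```text
time: 21.55
position: [560.6, 63.1, 206.1]
orientation: [-180.0, -0.1, 6.4]
force: [-0.2, 0.4, 0.3]
width: 85.6
grip_force: 0.0
```

Run:
```python
from h import *
t=bot.capture('top');s=bot.capture('side')
cv2.imwrite('pics/p4.png',np.hstack([cv2.resize(t[110:320,90:290],(400,420),interpolation=cv2.INTER_CUBIC),cv2.resize(s[180:360,150:350],(400,420),interpolation=cv2.INTER_CUBIC)]))
```

```text
(no output)
```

View pics/p4.png

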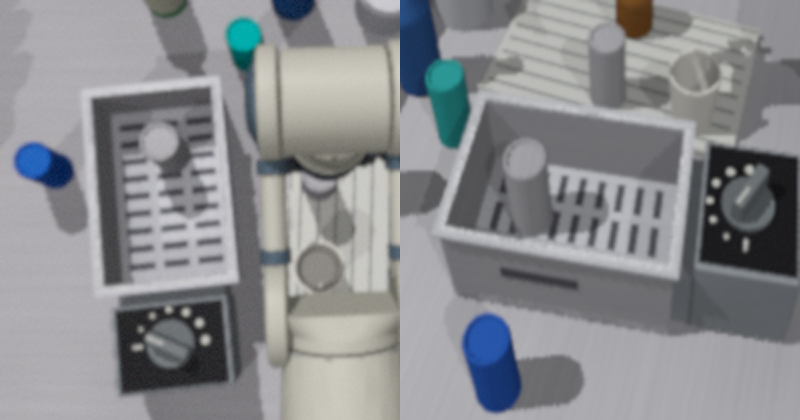

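Tumbler A stands upright in the tank (left crop (160,142), right crop (525,190)). Now B.

{"fn": "servo_tool", "kwargs": {"series": [{"tx":0,"ty":0,"tz":0.5,"ax":0,"ay":0,"az":0,"fingers":1},{"tx":0,"ty":0,"tz":0.6,"ax":0,"ay":0,"az":0,"fingers":1},{"tx":0,"ty":0,"tz":0.6,"ax":0,"ay":0,"az":0,"fingers":1},{"tx":0,"ty":0,"tz":0.6,"ax":0,"ay":0,"az":0,"fingers":1},{"tx":0,"ty":0,"tz":0.4,"ax":0,"ay":0,"az":0,"fingers":1},{"tx":0,"ty":0,"tz":0.18,"ax":0,"ay":0,"az":0,"fingers":1},{"tx":0,"ty":0,"tz":0,"ax":0,"ay":0,"az":0,"fingers":1},{"tx":0,"ty":0,"tz":0,"ax":0,"ay":0,"az":0,"fingers":0.5},{"tx":0,"ty":0,"tz":0,"ax":0,"ay":0,"az":0,"fingers":0.5},{"tx":0,"ty":0,"tz":0,"ax":0,"ay":0,"az":0,"fingers":0.5},{"tx":0,"ty":0,"tz":0,"ax":0,"ay":0,"az":0,"fingers":0.5},{"tx":0,"ty":0,"tz":0,"ax":0,"ay":0,"az":0,"fingers":0.5}], "newtons": 40}}

```text
time: 23.15
position: [561.2, 62.9, 62.8]
orientation: [-180.0, -0.1, 6.4]
force: [-0.4, 0.9, 5.8]
width: 51.7
grip_force: 40.5
```

{"fn": "servo_tool", "kwargs": {"series": [{"tx":0,"ty":0,"tz":-0.3,"ax":0,"ay":0,"az":0,"fingers":0.5},{"tx":0,"ty":0,"tz":-0.7,"ax":0,"ay":0,"az":0,"fingers":0.5},{"tx":0,"ty":0,"tz":-0.8,"ax":0,"ay":0,"az":0,"fingers":0.5},{"tx":0,"ty":0,"tz":-0.8,"ax":0,"ay":0,"az":0,"fingers":0.5},{"tx":0,"ty":0,"tz":-0.6,"ax":0,"ay":0,"az":0,"fingers":0.5},{"tx":-0.08,"ty":-0.4,"tz":0,"ax":0,"ay":0,"az":0,"fingers":0.5},{"tx":-0.18,"ty":-0.9,"tz":0,"ax":0,"ay":0,"az":0,"fingers":0.5},{"tx":-0.18,"ty":-0.9,"tz":0,"ax":0,"ay":0,"az":0,"fingers":0.5},{"tx":-0.18,"ty":-0.9,"tz":0,"ax":0,"ay":0,"az":0,"fingers":0.5},{"tx":-0.15,"ty":-0.72,"tz":0,"ax":0,"ay":0,"az":0,"fingers":0.5},{"tx":-0.09,"ty":-0.4,"tz":0,"ax":0,"ay":0,"az":0,"fingers":0.5},{"tx":0,"ty":0,"tz":0,"ax":0,"ay":0,"az":0,"fingers":0.5},{"tx":0,"ty":0,"tz":0,"ax":0,"ay":0,"az":0,"fingers":0.5}], "newtons": 40}}

```text
time: 24.78
position: [494.4, 266.9, 220.8]
orientation: [179.9, 0.0, 6.3]
force: [0.0, -1.5, -1.3]
width: 51.3
grip_force: 41.5
```

Rack contact came at TCP z ≈ 87. I'll go down to about 96, then feel for it.

{"fn": "servo_tool", "kwargs": {"series": [{"tx":0,"ty":0,"tz":0.4,"ax":0,"ay":0,"az":0,"fingers":0.5},{"tx":0,"ty":0,"tz":0.6,"ax":0,"ay":0,"az":0,"fingers":0.5},{"tx":0,"ty":0,"tz":0.5,"ax":0,"ay":0,"az":0,"fingers":0.5},{"tx":0,"ty":0,"tz":0.4,"ax":0,"ay":0,"az":0,"fingers":0.5},{"tx":0,"ty":0,"tz":0.3,"ax":0,"ay":0,"az":0,"fingers":0.5},{"tx":0,"ty":0,"tz":0.2,"ax":0,"ay":0,"az":0,"fingers":0.5},{"tx":0,"ty":0,"tz":0.1,"ax":0,"ay":0,"az":0,"fingers":0.5},{"tx":0,"ty":0,"tz":0,"ax":0,"ay":0,"az":0,"fingers":0.5}], "newtons": 40}}

```text
time: 25.78
position: [494.4, 267.7, 96.5]
orientation: [-180.0, -0.0, 6.4]
force: [0.3, 0.9, -1.4]
width: 51.2
grip_force: 41.5
```

{"fn": "servo_tool", "kwargs": {"series": [{"tx":0,"ty":0,"tz":0.04,"ax":0,"ay":0,"az":0,"fingers":0.5},{"tx":0,"ty":0,"tz":0.04,"ax":0,"ay":0,"az":0,"fingers":0.5},{"tx":0,"ty":0,"tz":0.03,"ax":0,"ay":0,"az":0,"fingers":0.5},{"tx":0,"ty":0,"tz":0.02,"ax":0,"ay":0,"az":0,"fingers":0.5},{"tx":0,"ty":0,"tz":0,"ax":0,"ay":0,"az":0,"fingers":0.5}], "newtons": 40}}

```text
time: 26.4
position: [494.2, 267.7, 89.7]
orientation: [180.0, 0.0, 6.4]
force: [-1.0, 0.5, -1.2]
width: 51.0
grip_force: 41.5
```

{"fn": "servo_tool", "kwargs": {"series": [{"tx":0,"ty":0,"tz":0.02,"ax":0,"ay":0,"az":0,"fingers":0.5},{"tx":0,"ty":0,"tz":0.02,"ax":0,"ay":0,"az":0,"fingers":0.5},{"tx":0,"ty":0,"tz":0.02,"ax":0,"ay":0,"az":0,"fingers":0.5},{"tx":0,"ty":0,"tz":0.01,"ax":0,"ay":0,"az":0,"fingers":0.5},{"tx":0,"ty":0,"tz":0,"ax":0,"ay":0,"az":0,"fingers":0.5}], "newtons": 40}}

```text
time: 27.02
position: [494.3, 267.7, 86.3]
orientation: [-180.0, 0.0, 6.4]
force: [0.9, 1.3, -1.0]
width: 51.3
grip_force: 41.5
```

{"fn": "servo_tool", "kwargs": {"series": [{"tx":0,"ty":0,"tz":0.02,"ax":0,"ay":0,"az":0,"fingers":0.5},{"tx":0,"ty":0,"tz":0.02,"ax":0,"ay":0,"az":0,"fingers":0.5},{"tx":0,"ty":0,"tz":0,"ax":0,"ay":0,"az":0,"fingers":0.5}], "newtons": 40}}

```text
time: 27.4
position: [494.7, 267.8, 86.1]
orientation: [-180.0, -0.1, 6.4]
force: [-1.6, -1.9, 6.4]
width: 51.6
grip_force: 41.8
```

{"fn": "servo_tool", "kwargs": {"series": [{"tx":0,"ty":0,"tz":0,"ax":0,"ay":0,"az":0,"fingers":0.75},{"tx":0,"ty":0,"tz":0,"ax":0,"ay":0,"az":0,"fingers":0.9},{"tx":0,"ty":0,"tz":0,"ax":0,"ay":0,"az":0,"fingers":1},{"tx":0,"ty":0,"tz":0,"ax":0,"ay":0,"az":0,"fingers":1},{"tx":0,"ty":0,"tz":0,"ax":0,"ay":0,"az":0,"fingers":1},{"tx":0,"ty":0,"tz":-0.2,"ax":0,"ay":0,"az":0,"fingers":1},{"tx":0,"ty":0,"tz":-0.5,"ax":0,"ay":0,"az":0,"fingers":1},{"tx":0,"ty":0,"tz":-0.8,"ax":0,"ay":0,"az":0,"fingers":1},{"tx":0,"ty":0,"tz":-0.9,"ax":0,"ay":0,"az":0,"fingers":1},{"tx":0,"ty":0.9,"tz":-0.5,"ax":0,"ay":0,"az":0,"fingers":1},{"tx":0,"ty":0.9,"tz":-0.5,"ax":0,"ay":0,"az":0,"fingers":1},{"tx":0,"ty":0.9,"tz":0,"ax":0,"ay":0,"az":0,"fingers":1},{"tx":0,"ty":0.9,"tz":0,"ax":0,"ay":0,"az":0,"fingers":1},{"tx":0,"ty":0,"tz":0,"ax":0,"ay":0,"az":0,"fingers":1}], "newtons": 40}}

```text
time: 29.15
position: [514.5, 86.2, 255.3]
orientation: [180.0, -0.1, 6.1]
force: [-0.3, 0.7, -0.5]
width: 85.4
grip_force: 0.0
```

Run:
```python
from h import *
t=bot.capture('top');s=bot.capture('side')
cv2.imwrite('pics/top5.png',t)
g=lambda a:cv2.resize(a,(400,400),interpolation=cv2.INTER_CUBIC)
cv2.imwrite('pics/p5.png',np.vstack([np.hstack([g(t[120:280,300:460]),g(t[110:310,90:290])])]))
cv2.imwrite('pics/side5.png',s)
# dark handle blob on mat inside lid: threshold
print(bot.observe()['position'])
```

```text
[514.30438156  88.75079666 254.97903453]
```

View pics/p5.png

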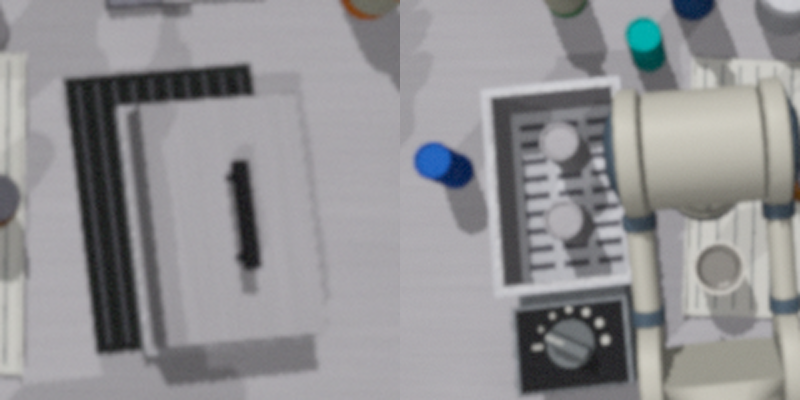

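Both tumblers stand in the tank. The lid has been knocked right and down off the mat's middle, with the handle now from (396,184) to (401,228) in the top picture. I'll measure it again.

Run:
```python
from h import *
np.set_printoptions(precision=1,suppress=True)
t=cv2.imread('pics/top5.png')
g=t[120:280,300:460].max(2)[55:115,85:112] # around handle
m=(g<55).astype(np.uint8);n,l,st,c=cv2.connectedComponentsWithStats(m)
i=1+st[1:,4].argmax();ys,xs=np.where(l==i)
r=cv2.minAreaRect(np.c_[xs,ys].astype(np.float32));b=cv2.boxPoints(r)+[385,175];print(st[i],r,b)
for z in(106,114):
    w=np.array([pix2w('top',u,v,z)[:2] for u,v in b]);print(z,w,w.mean(0))
    e=[pix2w('top',u,v,z)[:2] for u,v in((396.4,184.3),(400.9,227.7))];print(e,np.mean(e,0),np.degrees(np.arctan2(*(e[0]-e[1])[::-1])))
```

```text
[  7  10  11  42 229] ((12.19230842590332, 30.538463592529297), (41.5516357421875, 6.6978759765625), 82.87498474121094) [[391.3 185.3]
 [397.9 184.5]
 [403.1 225.7]
 [396.4 226.6]]
106 [[ 598.3 -321.7]
 [ 600.8 -340.2]
 [ 488.2 -349.2]
 [ 485.8 -330.9]] [ 543.3 -335.5]
[array([ 601.3, -336. ]), array([ 482.9, -342.9])] [ 542.1 -339.4] 3.3757806898690155
114 [[ 596.9 -318.6]
 [ 599.4 -337. ]
 [ 487.7 -345.9]
 [ 485.3 -327.8]] [ 542.3 -332.3]
[array([ 599.9, -332.8]), array([ 482.4, -339.7])] [ 541.1 -336.3] 3.3757806898690195
```

View pics/side5.png

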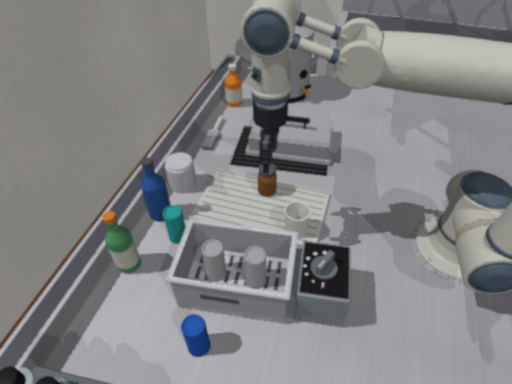

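The side view confirms both tumblers are upright and the lid is still level on the mat. For consistency I'll run the same handle measurement on the first picture.

Run:
```python
from h import *
np.set_printoptions(precision=1,suppress=True)
def f(img,x0,x1,y0,y1,z,th):
    g=cv2.imread(img)[y0:y1,x0:x1].max(2)
    n,l,st,c=cv2.connectedComponentsWithStats((g<th).astype(np.uint8));i=1+st[1:,4].argmax();ys,xs=np.where(l==i)
    b=cv2.boxPoints(cv2.minAreaRect(np.c_[xs,ys].astype(np.float32)))+[x0,y0]
    w=np.array([pix2w('top',u,v,z)[:2] for u,v in b]);print(th,w.mean(0),np.ptp(w[:,0]),[np.degrees(np.arctan2(*(w[i]-w[j])[::-1])) for i,j in((0,3),(1,2),(0,1))])
for th in(50,65,80):
    f('pics/top0.png',150,175,160,232,228,th);f('pics/top5.png',385,412,175,235,114,th)
```

```text
50 [544.4 272.7] 108.63605859766022 [np.float64(5.7756547384052475), np.float64(5.671802169708429), np.float64(94.25764410739369)]
50 [ 542.4 -333. ] 113.13382741371066 [np.float64(3.2498127262466525), np.float64(3.121768800484014), np.float64(96.36964704350959)]
65 [545.5 272.7] 111.56284582939179 [np.float64(6.3928531963740145), np.float64(6.265802195359865), np.float64(94.89610652239799)]
65 [ 541.3 -332.4] 116.05458805353805 [np.float64(4.7006303261985725), np.float64(4.562683052372711), np.float64(97.76616496951584)]
80 [544.3 273. ] 114.04350436198831 [np.float64(6.549555707836639), np.float64(6.411230870031946), np.float64(95.05095492007351)]
80 [ 541.2 -331.7] 117.2565030080928 [np.float64(4.721043601264226), np.float64(4.55245267072803), np.float64(97.76723569699146)]
```

{"fn": "servo_tool", "kwargs": {"series": [{"tx":0,"ty":0,"tz":0,"ax":0,"ay":0,"az":0.04,"fingers":1},{"tx":-0.01,"ty":0.85,"tz":0,"ax":0,"ay":0,"az":0,"fingers":1},{"tx":-0.01,"ty":0.85,"tz":0,"ax":0,"ay":0,"az":0,"fingers":1},{"tx":-0.01,"ty":0.85,"tz":0,"ax":0,"ay":0,"az":0,"fingers":1},{"tx":-0.01,"ty":0.85,"tz":0,"ax":0,"ay":0,"az":0,"fingers":1},{"tx":-0.01,"ty":0.85,"tz":0,"ax":0,"ay":0,"az":0,"fingers":1},{"tx":-0.01,"ty":0.85,"tz":0,"ax":0,"ay":0,"az":0,"fingers":1},{"tx":-0.01,"ty":0.85,"tz":0,"ax":0,"ay":0,"az":0,"fingers":1},{"tx":-0.01,"ty":0.85,"tz":0,"ax":0,"ay":0,"az":0,"fingers":1},{"tx":-0.01,"ty":0.85,"tz":0,"ax":0,"ay":0,"az":0,"fingers":1},{"tx":-0.03,"ty":0.8,"tz":0,"ax":0,"ay":0,"az":0,"fingers":1},{"tx":0,"ty":0,"tz":0,"ax":0,"ay":0,"az":0,"fingers":1},{"tx":0,"ty":0,"tz":0,"ax":0,"ay":0,"az":0,"fingers":1}], "newtons": 40}}

```text
time: 30.88
position: [542.6, -331.7, 254.1]
orientation: [-180.0, 0.0, 4.6]
force: [0.3, 0.7, -0.5]
width: 85.4
grip_force: 0.0
```

{"fn": "servo_tool", "kwargs": {"series": [{"tx":-0.02,"ty":0.02,"tz":0.7,"ax":0,"ay":0,"az":0,"fingers":1},{"tx":0,"ty":0,"tz":0.8,"ax":0,"ay":0,"az":0,"fingers":1},{"tx":0,"ty":0,"tz":0.8,"ax":0,"ay":0,"az":0,"fingers":1},{"tx":0,"ty":0,"tz":0.6,"ax":0,"ay":0,"az":0,"fingers":1},{"tx":0,"ty":0,"tz":0.38,"ax":0,"ay":0,"az":0,"fingers":1},{"tx":0,"ty":0,"tz":0,"ax":0,"ay":0,"az":0,"fingers":1},{"tx":0,"ty":0,"tz":0,"ax":0,"ay":0,"az":0,"fingers":0},{"tx":0,"ty":0,"tz":0,"ax":0,"ay":0,"az":0,"fingers":0},{"tx":0,"ty":0,"tz":0,"ax":0,"ay":0,"az":0,"fingers":0},{"tx":0,"ty":0,"tz":0,"ax":0,"ay":0,"az":0,"fingers":0},{"tx":0,"ty":0,"tz":0,"ax":0,"ay":0,"az":0,"fingers":0},{"tx":0,"ty":0,"tz":0,"ax":0,"ay":0,"az":0,"fingers":0},{"tx":0,"ty":0,"tz":0,"ax":0,"ay":0,"az":0,"fingers":0}], "newtons": 80}}

```text
time: 32.5
position: [541.5, -334.2, 91.3]
orientation: [179.9, -0.1, 4.6]
force: [-0.0, -0.9, 4.4]
width: 16.3
grip_force: 79.2
```

{"fn": "servo_tool", "kwargs": {"series": [{"tx":0,"ty":0,"tz":-0.2,"ax":0,"ay":0,"az":0,"fingers":0},{"tx":0,"ty":0,"tz":-0.6,"ax":0,"ay":0,"az":0,"fingers":0},{"tx":0,"ty":0,"tz":-0.9,"ax":0,"ay":0,"az":0,"fingers":0},{"tx":0,"ty":0,"tz":-0.9,"ax":0,"ay":0,"az":0,"fingers":0},{"tx":0,"ty":0,"tz":-0.9,"ax":0,"ay":0,"az":0,"fingers":0},{"tx":0,"ty":0,"tz":-0.7,"ax":0,"ay":0,"az":0,"fingers":0},{"tx":0,"ty":0,"tz":-0.2,"ax":0,"ay":0,"az":-0.04,"fingers":0},{"tx":0,"ty":0,"tz":0,"ax":0,"ay":0,"az":0,"fingers":0}], "newtons": 80}}

```text
time: 33.5
position: [541.1, -333.9, 308.9]
orientation: [-179.9, 0.1, 6.4]
force: [-0.2, -0.3, -6.9]
width: 16.2
grip_force: 78.7
```

{"fn": "servo_tool", "kwargs": {"series": [{"tx":0.09,"ty":-0.4,"tz":0,"ax":0,"ay":0,"az":0,"fingers":0},{"tx":0.09,"ty":-0.7,"tz":0,"ax":0,"ay":0,"az":0,"fingers":0},{"tx":0.095,"ty":-0.86,"tz":0,"ax":0,"ay":0,"az":0,"fingers":0},{"tx":0.095,"ty":-0.86,"tz":0,"ax":0,"ay":0,"az":0,"fingers":0},{"tx":0.095,"ty":-0.86,"tz":0,"ax":0,"ay":0,"az":0,"fingers":0},{"tx":0.095,"ty":-0.86,"tz":0,"ax":0,"ay":0,"az":0,"fingers":0},{"tx":0.095,"ty":-0.86,"tz":0,"ax":0,"ay":0,"az":0,"fingers":0},{"tx":0.095,"ty":-0.86,"tz":0,"ax":0,"ay":0,"az":0,"fingers":0},{"tx":0.095,"ty":-0.86,"tz":0,"ax":0,"ay":0,"az":0,"fingers":0},{"tx":0.095,"ty":-0.86,"tz":0,"ax":0,"ay":0,"az":0,"fingers":0},{"tx":0.095,"ty":-0.86,"tz":0,"ax":0,"ay":0,"az":0,"fingers":0},{"tx":0.095,"ty":-0.86,"tz":0,"ax":0,"ay":0,"az":0,"fingers":0},{"tx":0.095,"ty":-0.86,"tz":0,"ax":0,"ay":0,"az":0,"fingers":0},{"tx":0.095,"ty":-0.86,"tz":0,"ax":0,"ay":0,"az":0,"fingers":0},{"tx":0.09,"ty":-0.65,"tz":0,"ax":0,"ay":0,"az":0,"fingers":0},{"tx":0,"ty":0,"tz":0,"ax":0,"ay":0,"az":0,"fingers":0},{"tx":0,"ty":0,"tz":0,"ax":0,"ay":0,"az":0,"fingers":0},{"tx":0,"ty":0,"tz":0,"ax":0,"ay":0,"az":0,"fingers":0}], "newtons": 80}}

```text
time: 35.75
position: [543.9, 272.9, 309.8]
orientation: [180.0, 0.1, 6.3]
force: [0.4, -0.3, -6.6]
width: 16.7
grip_force: 79.1
```

{"fn": "servo_tool", "kwargs": {"series": [{"tx":0.01,"ty":-0.01,"tz":0.4,"ax":0,"ay":0,"az":0,"fingers":0},{"tx":0,"ty":0,"tz":0.6,"ax":0,"ay":0,"az":0,"fingers":0},{"tx":0,"ty":0,"tz":0.5,"ax":0,"ay":0,"az":0,"fingers":0},{"tx":0,"ty":0,"tz":0.24,"ax":0,"ay":0,"az":0,"fingers":0},{"tx":0,"ty":0,"tz":0,"ax":0,"ay":0,"az":0,"fingers":0},{"tx":0,"ty":0,"tz":0,"ax":0,"ay":0,"az":0,"fingers":0}], "newtons": 80}}

```text
time: 36.5
position: [545.0, 274.2, 225.0]
orientation: [-180.0, -0.1, 6.4]
force: [0.6, -0.1, -6.3]
width: 16.3
grip_force: 79.0
```

Run:
```python
from h import *
t=bot.capture('top');s=bot.capture('side')
cv2.imwrite('pics/p6.png',np.hstack([cv2.resize(t[120:320,90:240],(300,400),interpolation=cv2.INTER_CUBIC),cv2.resize(s[190:350,155:355],(500,400),interpolation=cv2.INTER_CUBIC)]))
```

```text
(no output)
```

View pics/p6.png

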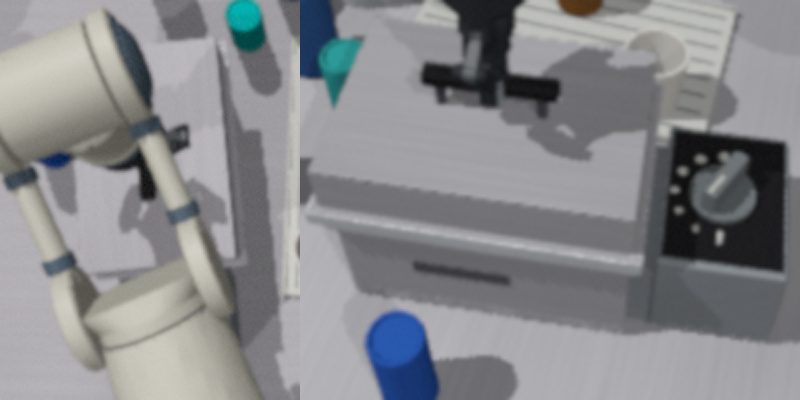

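The held lid hovers aligned over the tank, with the fingers at the middle of the handle (490,85 in the right crop). I'll lower it, feeling for contact.

{"fn": "servo_tool", "kwargs": {"series": [{"tx":-0.01,"ty":0.01,"tz":0.06,"ax":0,"ay":0,"az":0,"fingers":0},{"tx":0,"ty":0,"tz":0.06,"ax":0,"ay":0,"az":0,"fingers":0},{"tx":0,"ty":0,"tz":0.06,"ax":0,"ay":0,"az":0,"fingers":0},{"tx":0,"ty":0,"tz":0.04,"ax":0,"ay":0,"az":0,"fingers":0},{"tx":0,"ty":0,"tz":0,"ax":0,"ay":0,"az":0,"fingers":0}], "newtons": 80}}

```text
time: 37.22
position: [544.0, 273.6, 211.9]
orientation: [180.0, 0.0, 6.4]
force: [-0.2, 0.5, -6.0]
width: 16.5
grip_force: 79.1
```

{"fn": "servo_tool", "kwargs": {"series": [{"tx":0,"ty":0,"tz":0.04,"ax":0,"ay":0,"az":0,"fingers":0},{"tx":0,"ty":0,"tz":0.04,"ax":0,"ay":0,"az":0,"fingers":0},{"tx":0,"ty":0,"tz":0.03,"ax":0,"ay":0,"az":0,"fingers":0},{"tx":0,"ty":0,"tz":0.02,"ax":0,"ay":0,"az":0,"fingers":0},{"tx":0,"ty":0,"tz":0,"ax":0,"ay":0,"az":0,"fingers":0}], "newtons": 80}}

```text
time: 37.85
position: [544.3, 273.8, 206.3]
orientation: [-180.0, -0.1, 6.4]
force: [0.5, 1.5, -2.5]
width: 16.4
grip_force: 79.5
```

{"fn": "servo_tool", "kwargs": {"series": [{"tx":0,"ty":0,"tz":0.02,"ax":0,"ay":0,"az":0,"fingers":0},{"tx":0,"ty":0,"tz":0,"ax":0,"ay":0,"az":0,"fingers":0}], "newtons": 80}}

```text
time: 38.1
position: [544.3, 274.1, 205.9]
orientation: [-179.9, -0.1, 6.4]
force: [0.3, 3.0, 2.1]
width: 16.2
grip_force: 80.1
```

{"fn": "servo_tool", "kwargs": {"series": [{"tx":0,"ty":0,"tz":0,"ax":0,"ay":0,"az":0,"fingers":1},{"tx":0,"ty":0,"tz":0,"ax":0,"ay":0,"az":0,"fingers":1},{"tx":0,"ty":0,"tz":0,"ax":0,"ay":0,"az":0,"fingers":1},{"tx":0,"ty":0,"tz":0,"ax":0,"ay":0,"az":0,"fingers":1},{"tx":0,"ty":0,"tz":0,"ax":0,"ay":0,"az":0,"fingers":1},{"tx":0,"ty":0,"tz":-0.3,"ax":0,"ay":0,"az":0,"fingers":1},{"tx":0,"ty":0,"tz":-0.8,"ax":0,"ay":0,"az":0,"fingers":1},{"tx":0,"ty":0,"tz":-0.8,"ax":0,"ay":0,"az":0,"fingers":1},{"tx":-0.82,"ty":0,"tz":0,"ax":0,"ay":0,"az":0,"fingers":0.5},{"tx":-0.82,"ty":0,"tz":0,"ax":0,"ay":0,"az":0,"fingers":0.5},{"tx":-0.82,"ty":0,"tz":0,"ax":0,"ay":0,"az":0,"fingers":0.5},{"tx":-0.82,"ty":0,"tz":0,"ax":0,"ay":0,"az":0,"fingers":0.5},{"tx":-0.82,"ty":0,"tz":0,"ax":0,"ay":0,"az":0,"fingers":0.5},{"tx":0,"ty":0,"tz":0,"ax":0,"ay":0,"az":-0.222,"fingers":0.5},{"tx":0,"ty":0,"tz":0,"ax":0,"ay":0,"az":-0.222,"fingers":0.5},{"tx":0,"ty":0,"tz":0,"ax":0,"ay":0,"az":-0.222,"fingers":0.5},{"tx":0,"ty":0,"tz":0,"ax":0,"ay":0,"az":-0.222,"fingers":0.5},{"tx":0,"ty":0,"tz":0,"ax":0,"ay":0,"az":-0.222,"fingers":0.5},{"tx":0,"ty":0,"tz":0,"ax":0,"ay":0,"az":-0.222,"fingers":0.5},{"tx":0,"ty":0,"tz":0,"ax":0,"ay":0,"az":0,"fingers":0.5}], "newtons": 40}}

```text
time: 40.6
position: [340.4, 250.9, 301.0]
orientation: [179.9, -0.1, 66.2]
force: [0.3, -1.2, 1.2]
width: 42.6
grip_force: 0.0
```

Run:
```python
from h import *
t=bot.capture('top');s=bot.capture('side')
cv2.imwrite('pics/p7.png',np.hstack([cv2.resize(t[120:320,90:240],(300,400),interpolation=cv2.INTER_CUBIC),cv2.resize(s[190:350,155:355],(500,400),interpolation=cv2.INTER_CUBIC)]))
o=bot.observe();print(o['joint_pos'],o['position'],o['orientation'],o['width'])
np.set_printoptions(precision=1,suppress=True)
for x,y in((722,192),(742,160)):print(pix2w('side',155+(x-300)/2.5,190+y/2.5,163))
```

```text
[ 3.17817397e+01 -2.03369512e+01  8.67456063e+01 -4.53159272e-04
  1.13528852e+02  5.56730118e+01] [340.37823014 250.88753394 300.59039261] [ 1.79964416e+02 -5.13744735e-02  6.61085627e+01] 42.75338099421687
[339.8 275.6 163. ]
[328.4 237.5 163. ]
```

View pics/p7.png

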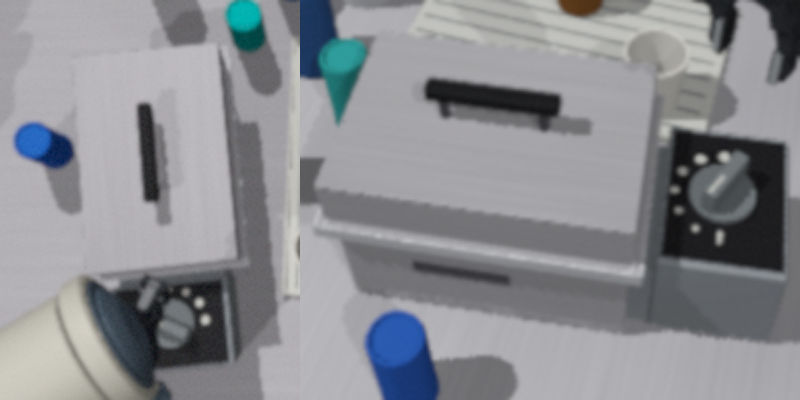

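The lid is home (handle at (148,152) in the left crop, skirt down on the flange). The dial bar points at the first dot, so I'll go down over it.

{"fn": "servo_tool", "kwargs": {"series": [{"tx":0,"ty":0,"tz":0.6,"ax":0,"ay":0,"az":0,"fingers":0.5},{"tx":0,"ty":0,"tz":0.8,"ax":0,"ay":0,"az":0,"fingers":0.5},{"tx":0,"ty":0,"tz":0.7,"ax":0,"ay":0,"az":0,"fingers":0.5},{"tx":0,"ty":0,"tz":0.4,"ax":0,"ay":0,"az":0,"fingers":0.5},{"tx":0,"ty":0,"tz":0.3,"ax":0,"ay":0,"az":0,"fingers":0.5},{"tx":0,"ty":0,"tz":0.2,"ax":0,"ay":0,"az":0,"fingers":0.5},{"tx":0,"ty":0,"tz":0.18,"ax":0,"ay":0,"az":0,"fingers":0.5},{"tx":0,"ty":0,"tz":0,"ax":0,"ay":0,"az":0,"fingers":0.5},{"tx":0,"ty":0,"tz":0,"ax":0,"ay":0,"az":0,"fingers":0.5}], "newtons": 30}}

```text
time: 41.82
position: [340.6, 251.0, 141.4]
orientation: [180.0, -0.0, 66.3]
force: [0.1, 0.5, 0.5]
width: 42.7
grip_force: 0.0
```

{"fn": "servo_tool", "kwargs": {"series": [{"tx":0,"ty":0,"tz":0,"ax":0,"ay":0,"az":0,"fingers":0},{"tx":0,"ty":0,"tz":0,"ax":0,"ay":0,"az":0,"fingers":0},{"tx":0,"ty":0,"tz":0,"ax":0,"ay":0,"az":0,"fingers":0},{"tx":0,"ty":0,"tz":0,"ax":0,"ay":0,"az":0,"fingers":0},{"tx":0,"ty":0,"tz":0,"ax":0,"ay":0,"az":0,"fingers":0}], "newtons": 30}}

```text
time: 42.45
position: [339.3, 251.6, 141.5]
orientation: [-179.9, -0.0, 66.4]
force: [-7.3, 1.1, 2.0]
width: 14.1
grip_force: 32.9
```

{"fn": "servo_tool", "kwargs": {"series": [{"tx":0,"ty":-0.04,"tz":0,"ax":0,"ay":0,"az":0,"fingers":0},{"tx":0,"ty":0,"tz":0,"ax":0,"ay":0,"az":0.1667,"fingers":0},{"tx":0,"ty":0,"tz":0,"ax":0,"ay":0,"az":0.1667,"fingers":0},{"tx":0,"ty":0,"tz":0,"ax":0,"ay":0,"az":0.1667,"fingers":0},{"tx":0,"ty":0,"tz":0,"ax":0,"ay":0,"az":0.1667,"fingers":0},{"tx":0,"ty":0,"tz":0,"ax":0,"ay":0,"az":0.1667,"fingers":0},{"tx":0,"ty":0,"tz":0,"ax":0,"ay":0,"az":0.1667,"fingers":0},{"tx":0,"ty":0,"tz":0,"ax":0,"ay":0,"az":0.1667,"fingers":0},{"tx":0,"ty":0,"tz":0,"ax":0,"ay":0,"az":0.1667,"fingers":0},{"tx":0,"ty":0,"tz":0,"ax":0,"ay":0,"az":0,"fingers":0},{"tx":0,"ty":0,"tz":0,"ax":0,"ay":0,"az":0,"fingers":0},{"tx":0,"ty":0,"tz":0,"ax":0,"ay":0,"az":0,"fingers":0}], "newtons": 30}}

```text
time: 43.95
position: [337.2, 254.1, 141.5]
orientation: [-179.7, 0.1, 6.5]
force: [-6.7, 9.6, 3.0]
width: 14.4
grip_force: 32.8
```

{"fn": "servo_tool", "kwargs": {"series": [{"tx":0,"ty":0,"tz":0,"ax":0,"ay":0,"az":0,"fingers":0.6},{"tx":0,"ty":0,"tz":0,"ax":0,"ay":0,"az":0,"fingers":0.6},{"tx":0,"ty":0,"tz":0,"ax":0,"ay":0,"az":0,"fingers":0.6},{"tx":0,"ty":0,"tz":0,"ax":0,"ay":0,"az":0,"fingers":0.6},{"tx":0,"ty":0,"tz":-0.4,"ax":0,"ay":0,"az":0,"fingers":0.6},{"tx":0,"ty":0,"tz":-0.8,"ax":0,"ay":0,"az":0,"fingers":0.6},{"tx":0,"ty":0,"tz":-0.8,"ax":0,"ay":0,"az":0,"fingers":0.6},{"tx":0,"ty":0,"tz":-0.8,"ax":0,"ay":0,"az":0,"fingers":0.6},{"tx":0.6,"ty":0.8,"tz":-0.2,"ax":0,"ay":0,"az":0,"fingers":0.6},{"tx":0.6,"ty":0.9,"tz":0,"ax":0,"ay":0,"az":0,"fingers":0.6},{"tx":0.3,"ty":0.9,"tz":0,"ax":0,"ay":0,"az":0,"fingers":0.6},{"tx":0.3,"ty":0.9,"tz":0,"ax":0,"ay":0,"az":0,"fingers":0.6},{"tx":0,"ty":0,"tz":0,"ax":0,"ay":0,"az":0,"fingers":0.6},{"tx":0,"ty":0,"tz":0,"ax":0,"ay":0,"az":0,"fingers":0.6}], "newtons": 30}}

```text
time: 45.7
position: [447.2, 87.9, 291.8]
orientation: [-180.0, -0.1, 6.3]
force: [-0.1, 0.5, 0.3]
width: 51.0
grip_force: 0.0
```

Run:
```python
from h import *
t=bot.capture('top');s=bot.capture('side')
cv2.imwrite('pics/p8.png',np.hstack([cv2.resize(t[120:320,90:240],(300,400),interpolation=cv2.INTER_CUBIC),cv2.resize(s[190:350,155:355],(500,400),interpolation=cv2.INTER_CUBIC)]))
```

```text
(no output)
```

View pics/p8.png

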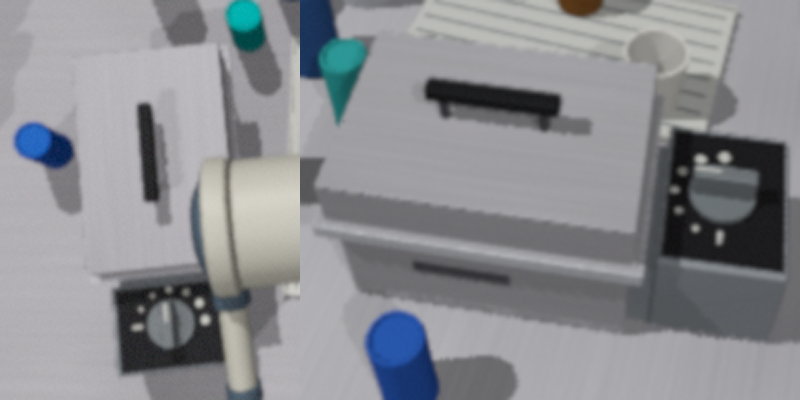

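The white pointer (167,308 in the left crop) points at the third dot (169,290), towards the tank. The lid is home and the arm is clear, so I'll hand it in.

```bash
python3 -c "
from workcell import bot
print(bot.sign_off())"
```

```text
the job is handed in; nothing more can be done
None
```

I handed the job in at about 46 s, with both tumblers present standing mouth down on the rack, the lid back home (re-grasped after being knocked aside on the mat), and the dial then turned to the third click; sign-off gave no verdict.

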